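# Free the seized shaker clamp and unload the carton

### The arm

A 6-joint arm with a two-finger parallel gripper is mounted at the origin on a cart in front of the work surface, level with it; the furniture and walls round the work are solid. World frame = base frame: x ahead of the robot, y to its left, z up, the work surface at z = 0. Lengths are in m, angles in rad, forces in N, time in s.
With the tool pointing down it reaches from about 0.35 to 0.775 m from the base axis. Payload 7.3 kg.
Tool frame: the origin (TCP) lies between the finger pads; the fingertips stand 25 mm ahead of it and the grasp point (between the pads) lies 6 mm ahead of it (ctrl.finger_overhang is the z of the fingertips in the tool frame, in m); z points along the fingers, y is the line along which they close (so a half turn about z gives the same grasp; the last joint's range is limited). The gripper opens to 92 mm and grips with 3 to 60 N. Pads are 19 mm wide; open, the fingers measure 130 mm over their backs; the gripper's body (75 mm by 190 mm) begins 47 mm behind the grasp point.
Start: joints at [1.079, 0.342, 1.524, -0, 1.275, -0.146], TCP at [0.178, 0.494, 0.221] pointing down, gripper open.
Joint ranges: [-2.53, 2.53], [-0.77, 2.02], [0.04, 2.7], [-1, 4.14], [0.28, 2.66], [-3.11, 3.11]. Speed limits (rad/s): [2.57, 2.57, 3.14, 3.14, 3.14, 3.14].

### API

Orientations are given as [roll, pitch, yaw] about the fixed x, y, z axes, in that order (R = Rz(yaw) Ry(pitch) Rx(roll)).
In Python, from cell import ctrl gives the robot as it stands.
- The arm moves only by the tool apply_moves, never from a script. Its argument "plan" is text: rows parted by semicolons, each of 7 numbers parted by spaces: the opening, from 0 (shut) to 1 (fully open), then the shift along the world's x, y, z each as a share of 0.1 m, from -1 to 1, then the turn, a rotation vector about the world's x, y, z each as a share of 45 degrees, from -1 to 1. A call has 1 to 5 rows; each row is the pose to reach, as a shift and turn from the pose commanded when the call began; what a row does not reach only later rows make up. A row lasts 1/10 s, in which the tool goes at most 50 mm and 8.59 degrees, less where a joint would pass 70% of its speed; a pose out of reach is approached as far as the arm can. A call with a number of a shift or a turn outside -1 to 1 is refused whole. A call with a gripper value outside its range is refused whole. The fingers move at their own pace and stop on an object; the grip force is fixed at half the most. Time passes only in rows, so rows that repeat a pose let the fingers close. It gives the time, the measured TCP pose, the force, the opening and the grip force at its end, in the units of the state.
- ctrl.state(): the state, without advancing time (a new reading comes with each control period).
- ctrl.grab_frame(name): name is "scene" or "top" or "wrist"; returns a dict with "image" (400x640x3 uint8, red, green, blue), "fx", "fy", "cx", "cy" (pixels), "R" (3x3) and "t" (3): a world point X has camera coordinates R X + t. Camera axes: x right, y down, z forward; pixel columns grow to the right and rows downward; lengths in m; the calibration is good to about 2 mm. A picture is of the moment at which its call begins. There is no depth.
- ctrl.close_job(): hands the job in; it is judged then, once.
The state is a dict: "time": time; "q": joint angles; "joint_vel": joint speeds; "tau": joint torques, N m; "tcp_pos": TCP position; "ee_rot": TCP orientation; "wrist_force": force on the tool from outside, world axes, zero at the start; "ft_torque": the same for the moment, N m; "opening": opening from 0.0 (shut) to 1.0 (fully open); "finger_force": force on a finger pad.
Only numpy, scipy, OpenCV 4.12 (cv2) and the standard library are available. Lean on these libraries where they do the work, as an engineer would, in place of code of your own. Each camera call takes 0.05 s, during which the arm holds its last target. There are 200 camera calls.

### The job

The red wing knob of the shaker's clamp has seized, and it has a left-hand thread. Rock it back and forth in small arcs until it breaks free, turn it clockwise (seen from above) right round to its stop so that the clamp toe swings clear of the carton, and only then lift the carton out and set it down upright on the floor of the blue tray, without dropping it or disturbing the other things.

Things in the scene. Friction and masses are not known exactly. Their poses are not given: they have to be found in the camera images.
- shaker: white bench shaker with an aluminium platform, fixed to the worktop, 160 (x) x 240 (y) mm, platform top 63 mm above its origin, which is the centre of its underside; local +x is away from its front panel, +y is toward the clamp post. The knob's axis is vertical at local (0, 80) mm; the carton stands in a nest of four 12 mm high corner angles at local (0, -10) mm, long side along y
- knob_grip (a point): point on the axis of the red wing knob, at the height to grip, 181 mm above the worktop. The wing is a flat upright bar 66 mm long, 14 mm thick, from 18 mm below to 14 mm above this point; x across its thickness, y along its length, both turning with the knob. Below the wing is a hub 38 mm wide whose top is 22 mm under this point
- knob (a joint): angle of the wing knob, rad, growing clockwise seen from above. Seized, it stops about 0.2 either side of 0. Each full swing to the stop opposite to the last loosens it a little (3 to 6 swings free it: it then passes 0.3 either way); pushing on at one stop does nothing, however hard. Swinging takes about 0.2 N m. Free, it turns to stops at 1.5 (released) and -0.45, and stays where left
- toe_tip (a point): end of the clamp toe, a dark steel bar 18 mm wide, 9 mm thick, turning with the knob and reaching 65 mm from its axis, its underside 3 mm above the carton's top. At knob 0, wing and toe lie along the shaker's y axis, the toe pointing to local -y, over the last 23 mm of the carton
- carton: yellowish carton with a blue patch, 51 (x) x 95 (y) x 75 (z) mm, 0.13 to 0.26 kg, loose; origin at the centre of its underside. Grip it across its 51 mm width, high up
- tray_in (a point): centre of the inner floor of the shallow blue tray, 4 mm above the worktop; the tray is fixed, 190 x 190 mm outside with 4 mm walls 22 mm high; axes along its sides
- wash_bottle: loose white wash bottle with a red cap, 68 x 122 x 237 mm, a bystander; origin at the centre of its underside
- bottle_orange: loose white bottle with an orange cap, 69 mm wide, 144 mm high, a bystander; origin at the centre of its underside
- timer: loose white timer, 62 x 58 x 18 mm, a bystander; origin at the centre of its underside
- tape_roll: loose roll of green tape, 62 mm wide, 18 mm high, a bystander; origin at the centre of its underside
Things that resemble listed ones, but are neither listed nor needed, are in the scene too. What is shaped like the carton but green or pink is not meant.

How it is judged:
On the way:
1. the knob has been turned clockwise past 1.3 rad while the carton still stands in its nest (value of joint knob above 1.3 rad and distance of carton from where it was at the start of the episode below 0.01 m), for 0.2 s.
At the end, for the whole second after the job is handed in: the knob stands released (more than 1.3 rad clockwise) and the carton stands still and upright (within 0.08 rad) on the tray's floor (underside within 5 mm of it, its centre within 70 mm of the tray's centre along both sides) (value of joint knob above 1.3 rad and x of carton in the frame of tray_in between -0.07 and 0.07 m and y of carton in the frame of tray_in between -0.07 and 0.07 m and z of carton in the frame of tray_in between -0.005 and 0.005 m and angle between carton's own z axis and vertical below 0.08 rad and linear speed of carton below 0.02 m/s); the robot touches nothing.
It fails at once if the carton is dropped (let go and faster than 0.6 m/s) (linear speed of carton above 0.6 m/s and contact force between the fingers and carton below 0.1 N).
It fails at once if the wash bottle, the orange-capped bottle, the timer or the tape roll is moved more than 30 mm (distance of any of wash_bottle, bottle_orange, timer, tape_roll from where it was at the start of the episode above 0.03 m).
It also fails if it takes over 69 s, if anything falls off the work surface, if the arm or the gripper's body presses on something with over 40 N, if the wrist force passes 120 N, or if a joint passes its speed limit or range.

## Working session

There is one attempt and no reset: what is moved stays moved. The work goes in short steps, Python scripts to look and compute and a tool call to move; the robot and the scene stay as the last step left them, time stands still between calls to the robot, and variables do not carry over. Pictures are saved under pics/ and viewed, at most 10 in all, crops included, and the job is handed in when it is done.

Besides the shell and the picture viewer there is one more tool, called after "Emit:" as a command line: name --argument value ..., lists and objects as JSON in quotes. apply_moves: Moves the arm, as the interface text tells. Its arguments: {"type":"object","properties":{"plan":{"type":"string"}},"required":["plan"]}

```bash
mkdir -p pics; ls; python3 - <<'E'
from cell import ctrl
import cv2,pickle
d={}
for n in("scene","top"):
    f=ctrl.grab_frame(n);d[n]=f
    cv2.imwrite(f"pics/{n}0.png",f["image"][:,:,::-1])
    print(n,f["fx"],f["cx"],f["cy"],f["R"].round(3).tolist(),f["t"].round(3).tolist())
pickle.dump(d,open("f0.pkl","wb"))
s=ctrl.state();print(s["tcp_pos"],s["ee_rot"],s["time"],ctrl.finger_overhang)
E
```

```text
pics
scene 466.8280750153507 309.30580010575676 200.67864378036387 [[-0.438, -0.899, -0.008], [-0.683, 0.338, -0.648], [0.585, -0.278, -0.762]] [0.092, 0.43, 1.583]
top 380.88451513758486 314.68235785226193 204.54943818807072 [[-0.017, -1.0, -0.012], [-0.985, 0.019, -0.174], [0.175, 0.009, -0.985]] [-0.103, 0.451, 1.303]
[0.17776083 0.4936039  0.22042045] [-3.14021486e+00 -2.04680929e-04  2.79575311e+00] 0.1 0.025
```

View pics/scene0.png

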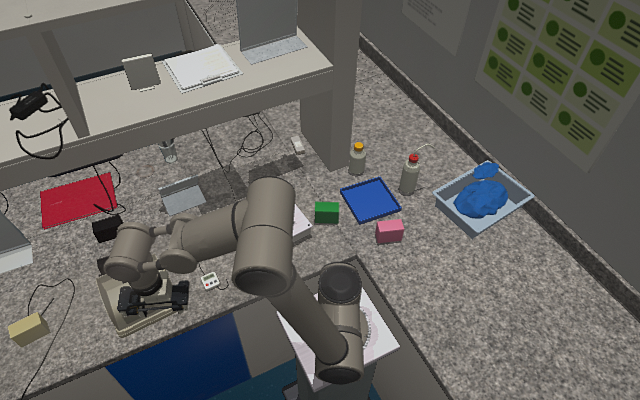

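View pics/top0.png

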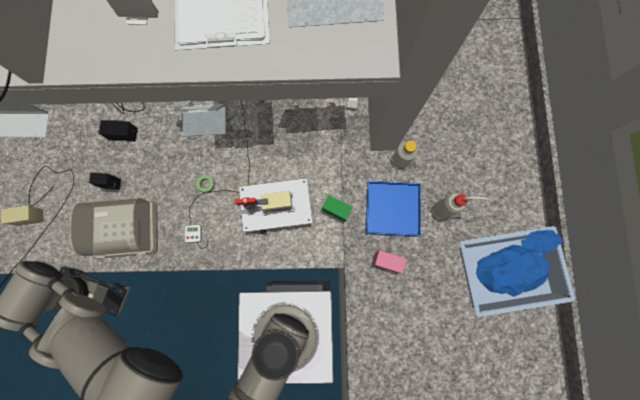

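The top view shows the robot base at about (275,350) and the shaker at (275,205). Candidates for the carton:
- yellow block in the shaker nest at (277,201), with a dark toe over it: this one fits the description
- yellowish block at the far left (20,215)
- green block (337,208)
- pink block (390,261)

Red candidates are the wing knob (246,202), the wash-bottle cap (460,200) and the red mat in the scene view. I'll check the shaker in a close crop.

```bash
python3 - <<'E'
import cv2
im=cv2.imread("pics/top0.png")
a=cv2.resize(im[170:242,180:320],None,fx=5.7,fy=5.7,interpolation=cv2.INTER_CUBIC)
cv2.imwrite("pics/c1.png",a);print(a.shape)
a=cv2.resize(im[130:250,325:485],None,fx=5,fy=5,interpolation=cv2.INTER_CUBIC)
cv2.imwrite("pics/c2.png",a)
E
```

```text
(410, 798, 3)
```

View pics/c1.png

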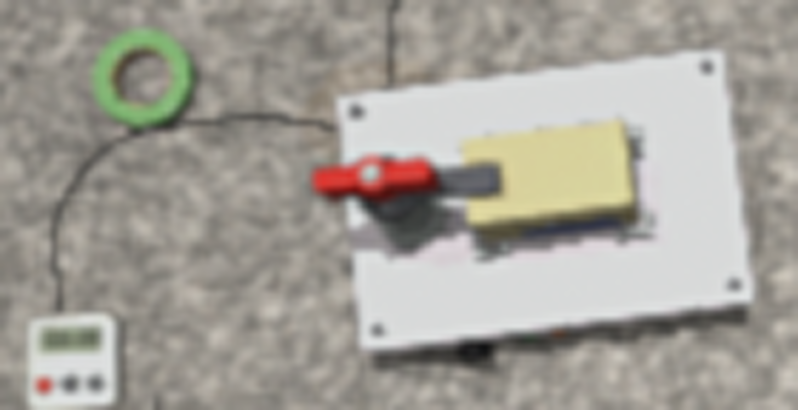

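View pics/c2.png

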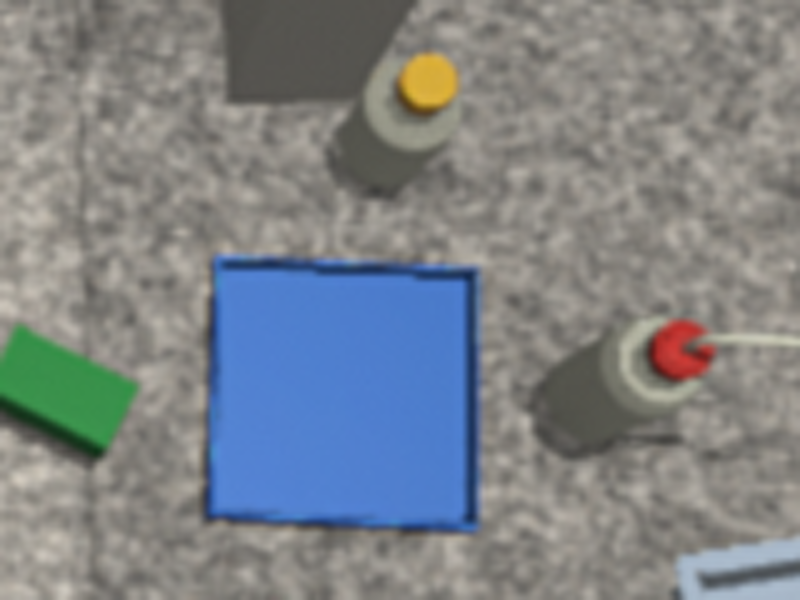

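The crop confirms the choice: the yellow carton with a blue side patch is in the nest under the toe. In crop 1 its top corners are at (462,140), (625,121), (637,205) and (468,222). The knob centre is at (371,174), and the wing runs (315,183) to (433,167). In crop 2 the tray's rim corners are at (215,258), (478,270), (476,530) and (208,517).

```bash
cat > h.py <<'E'
import numpy as np
def ray(f,u,v,z):
    R,t=np.array(f["R"]),np.array(f["t"]);c=-R.T@t
    d=R.T@np.array([(u-f["cx"])/f["fx"],(v-f["cy"])/f["fy"],1])
    return c+d*(z-c[2])/d[2]
def proj(f,X):
    p=np.array(f["R"])@np.array(X)+f["t"];return f["fx"]*p[0]/p[2]+f["cx"],f["fy"]*p[1]/p[2]+f["cy"]
E
python3 - <<'E'
import pickle,numpy as np
from h import *
f=pickle.load(open("f0.pkl","rb"))["top"]
def go(name,pts,s,o,z):
    P=np.array([ray(f,(u+.5)/s-.5+o[0],(v+.5)/s-.5+o[1],z) for u,v in pts])
    print(name,P[:,:2].round(4).tolist(),"mean",P.mean(0).round(4));
    if len(P)==4:
        e=P[0]-P[1]+P[3]-P[2];print("  yaw of axis1->0 ",np.arctan2(e[1],e[0]).round(4),"lens",np.linalg.norm(P-np.roll(P,1,0),axis=1).round(4))
    if len(P)==2: e=P[0]-P[1];print("  yaw",np.arctan2(e[1],e[0]).round(4),np.linalg.norm(e).round(4))
o=(180,170)
go("plat",[(338,98),(722,52),(752,300),(362,348)],5.7,o,.063)
go("screws",[(356,110),(706,67),(734,285),(377,329)],5.7,o,.063)
go("carton",[(462,140),(625,121),(637,205),(468,222)],5.7,o,.138)
go("wing",[(315,183),(433,167)],5.7,o,.195)
go("knob",[(371,174)],5.7,o,.197)
go("tray",[(215,258),(478,270),(476,530),(208,517)],5,(325,130),.022)
go("orangecap,red,green",[(430,82)],5,(325,130),.144)
go("washcap",[(683,350)],5,(325,130),.237)
go("green",[(20,325),(137,385),(105,440),(-10,380)],5,(325,130),.07)
E
```

```text
plat [[0.5126, 0.153], [0.5369, -0.0831], [0.3831, -0.0991], [0.3584, 0.1358]] mean [0.4477 0.0266 0.063 ]
  yaw of axis1->0  1.6746 lens [0.1552 0.2373 0.1547 0.2362]
screws [[0.5049, 0.1418], [0.5277, -0.0731], [0.3924, -0.0884], [0.3697, 0.1269]] mean [0.4486 0.0268 0.063 ]
  yaw of axis1->0  1.6762 lens [0.136  0.2161 0.1361 0.2165]
carton [[0.4692, 0.065], [0.4786, -0.0289], [0.4293, -0.0355], [0.4213, 0.0612]] mean [0.4496 0.0155 0.138 ]
  yaw of axis1->0  1.6616 lens [0.0481 0.0944 0.0497 0.0971]
wing [[0.4349, 0.1367], [0.4425, 0.0721]] mean [0.4387 0.1044 0.195 ]
  yaw 1.689 0.0651
knob [[0.4389, 0.1057]] mean [0.4389 0.1057 0.197 ]
tray [[0.5335, -0.3028], [0.5209, -0.491], [0.3341, -0.4774], [0.3467, -0.2901]] mean [ 0.4338 -0.3903  0.022 ]
  yaw of axis1->0  1.504 lens [0.1873 0.1887 0.1873 0.1877]
orangecap,red,green [[0.6217, -0.434]] mean [ 0.6217 -0.434   0.144 ]
washcap [[0.4203, -0.5508]] mean [ 0.4203 -0.5508  0.237 ]
green [[0.4772, -0.1598], [0.4336, -0.2391], [0.3959, -0.216], [0.439, -0.1383]] mean [ 0.4364 -0.1883  0.07  ]
  yaw of axis1->0  1.0663 lens [0.0438 0.0905 0.0442 0.0889]
```

Shaker yaw is about 0.105, with the knob at (0.439, 0.106) and the carton at (0.449, 0.016). The tray centre is (0.434, -0.390). I'll move to above the knob.

Emit:
apply_moves --plan "1 0.3 -0.4 0.5 0 0 -0.18; 1 0.65 -0.97 0.8 0 0 -0.36; 1 0.65 -0.97 0.8 0 0 -0.36; 1 0.65 -0.97 0.8 0 0 -0.36"

```text
time: 0.5
tcp_pos: [0.2454, 0.395, 0.3038]
ee_rot: [3.137, 0.002, 2.509]
wrist_force: [-0.3, 1.0, -0.7]
opening: 1.0
finger_force: 0.0
```

Emit:
apply_moves --plan "1 0.65 -0.97 0 0 0 -0.36; 1 0.65 -0.97 0 0 0 -0.36; 1 0.65 -0.97 0 0 0 -0.36; 1 0.65 -0.97 0 0 0 -0.36"

```text
time: 0.9
tcp_pos: [0.3087, 0.2986, 0.3005]
ee_rot: [-3.141, 0.0, 2.227]
wrist_force: [-0.2, -0.7, 0.4]
opening: 0.998
finger_force: 0.0
```

Emit:
apply_moves --plan "1 0.65 -0.97 0 0 0 -0.36; 1 0.65 -0.97 0 0 0 -0.36; 1 0.65 -0.97 0 0 0 -0.36; 1 0.65 -0.97 0 0 0 -0.36"

```text
time: 1.3
tcp_pos: [0.3736, 0.2025, 0.3004]
ee_rot: [-3.141, -0.0, 1.946]
wrist_force: [-0.6, 0.2, -0.6]
opening: 0.998
finger_force: 0.0
```

Emit:
apply_moves --plan "1 0.65 -0.97 0 0 0 -0.36; 1 0.65 -0.97 0 0 0 -0.36; 1 0.65 -0.97 0 0 0 -0.36; 1 0.65 -0.97 0 0 0 -0.36; 1 0.65 -0.97 0 0 0 -0.36"

```text
time: 1.8
tcp_pos: [0.4373, 0.1075, 0.3006]
ee_rot: [-3.141, -0.001, 1.666]
wrist_force: [-0.8, 0.6, 0.0]
opening: 0.999
finger_force: 0.0
```

```bash
python3 - <<'E'
from cell import ctrl
import cv2,pickle
from h import *
f=ctrl.grab_frame("wrist");pickle.dump(f,open("w1.pkl","wb"))
cv2.imwrite("pics/w1.png",f["image"][:,:,::-1])
print(proj(f,(.439,.106,.195)),proj(f,(.449,.0168,.138)))
s=ctrl.state();print(s["tcp_pos"],s["ee_rot"],s["time"],s["q"])
E
```

```text
(np.float64(323.25512545957787), np.float64(195.97633268443116)) (np.float64(324.14458640791537), np.float64(266.88343137342434))
[0.43717922 0.10770263 0.30079826] [-3.14088320e+00 -8.04964334e-04  1.66706982e+00] 1.85 [ 7.04658625e-02  1.47739647e-01  1.56303216e+00  7.94074654e-04
  1.43155088e+00 -2.59184154e-02]
```

View pics/w1.png

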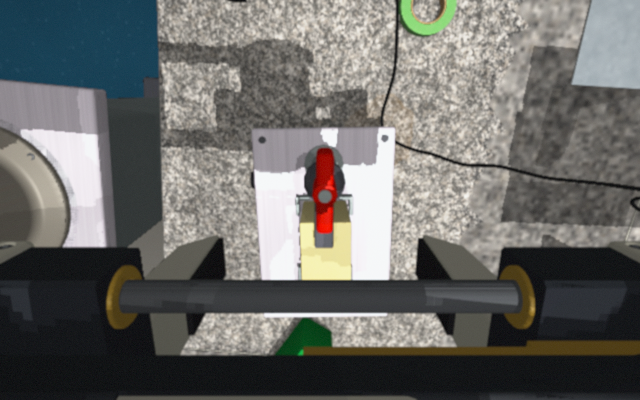

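The wrist view shows the wing knob centred at (325,197), within 2 px of the prediction, with the toe over the carton at (323,240). I'll descend and grip.

Emit:
apply_moves --plan "1 0.026 -0.017 -0.4 0 0 0.01; 1 0.026 -0.017 -0.8 0 0 0.01; 1 0.026 -0.017 -1 0 0 0.01; 1 0.026 -0.017 -1 0 0 0.01"

```text
time: 2.25
tcp_pos: [0.438, 0.1057, 0.1987]
ee_rot: [-3.136, -0.001, 1.675]
wrist_force: [-0.3, 0.1, 0.7]
opening: 1.001
finger_force: 0.0
```

Emit:
apply_moves --plan "1 0 0 -0.11 0 0 0; 1 0 0 -0.11 0 0 0; 0 0 0 -0.11 0 0 0; 0 0 0 -0.11 0 0 0; 0 0 0 -0.11 0 0 0"

```text
time: 2.75
tcp_pos: [0.4409, 0.1043, 0.1907]
ee_rot: [3.14, 0.0, 1.673]
wrist_force: [-0.4, -0.0, 0.1]
opening: 0.789
finger_force: 0.0
```

Emit:
apply_moves --plan "0 0 0 0 0 0 0; 0 0 0 0 0 0 0; 0 0 0 0 0 0 0; 0 0 0 0 0 0 0"

```text
time: 3.15
tcp_pos: [0.4405, 0.1042, 0.19]
ee_rot: [3.142, 0.0, 1.673]
wrist_force: [0.6, -0.0, -0.2]
opening: 0.438
finger_force: 0.0
```

Emit:
apply_moves --plan "0 0 0.01 0 0 0 0; 0 0 0.01 0 0 0 0; 0 0 0.01 0 0 0 0; 0 0 0.01 0 0 0 0; 0 0 0.01 0 0 0 0"

```text
time: 3.65
tcp_pos: [0.4405, 0.1052, 0.19]
ee_rot: [3.141, 0.0, 1.673]
wrist_force: [0.9, -0.2, 0.6]
opening: 0.023
finger_force: 0.0
```

```bash
python3 - <<'E'
from cell import ctrl
import cv2,pickle
from h import *
a=ctrl.grab_frame("wrist");b=ctrl.grab_frame("scene");c=ctrl.grab_frame("top")
print(proj(b,(.44,.106,.19)),proj(c,(.44,.106,.19)))
u,v=map(int,proj(b,(.44,.106,.19)))
x=cv2.resize(b["image"][v-50:v+50,u-50:u+50],(400,400),interpolation=2)
u,v=map(int,proj(c,(.44,.106,.19)))
y=cv2.resize(c["image"][v-50:v+50,u-50:u+50],(400,400),interpolation=2)
import numpy as np
w=cv2.resize(a["image"][100:300,120:520],(400,200))
cv2.imwrite("pics/g1.png",np.vstack([np.hstack([x,y]),np.hstack([w,w*0])])[:,:,::-1])
s=ctrl.state();print(s["opening"],s["finger_force"],s["tcp_pos"])
E
```

```text
(np.float64(253.97795574084452), np.float64(212.59765806583374)) (np.float64(245.00799836739588), np.float64(200.18645464967736))
0.0038651823466134233 0.0 [0.44053817 0.10523666 0.19004215]
```

View pics/g1.png

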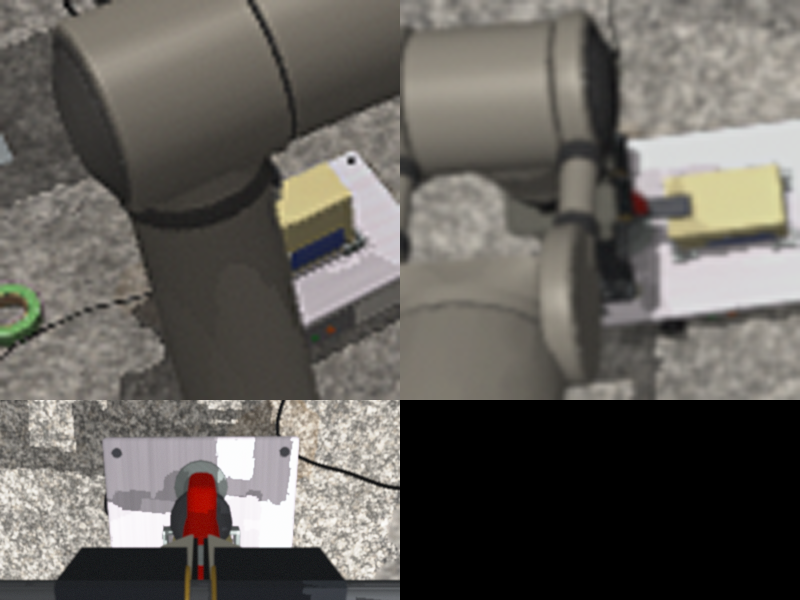

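The wrist view (lower left) shows the wing at (200,510) running in between or under the fingers, yet the opening reads shut with no force. I need a closer look with projected points.

```bash
python3 - <<'E'
from cell import ctrl
import cv2,pickle
from h import *
a=ctrl.grab_frame("wrist");print(a["fx"],(-np.array(a["R"]).T@a["t"]).round(3))
im=cv2.resize(a["image"][140:300,220:420],None,fx=4,fy=4,interpolation=2)[:,:,::-1].copy()
def dot(X,c):
    u,v=proj(a,X);p=(int((u-220)*4),int((v-140)*4));print(X,p);cv2.circle(im,p,3,c,-1)
k=np.array([.4398,.106]);y=np.array([np.cos(1.675),np.sin(1.675)])
for z,c in((.195,(0,255,0)),(.163,(255,255,0))):
    for l in(-.033,.033): dot((*(k+y*l),z),c)
dot((.4405,.1052,.165),(255,0,255));dot((.4405,.1052,.190),(255,0,255))
cv2.imwrite("pics/g2.png",im)
w=pickle.load(open("w1.pkl","rb"))
for l in(-.033,.033):print(proj(w,(*(k+y*l),.195)))
print(proj(w,(*(k-y*.065),.145)))
E
```

```text
360.22372635154153 [0.432 0.18  0.353]
(np.float64(0.4432325014220153), np.float64(0.07317900163023885), 0.195) (401, 695)
(np.float64(0.43636749857798474), np.float64(0.13882099836976114), 0.195) (400, 189)
(np.float64(0.4432325014220153), np.float64(0.07317900163023885), 0.163) (401, 568)
(np.float64(0.43636749857798474), np.float64(0.13882099836976114), 0.163) (400, 130)
(0.4405, 0.1052, 0.165) (405, 369)
(0.4405, 0.1052, 0.19) (406, 445)
(np.float64(324.5221197574264), np.float64(235.64502791670552))
(np.float64(324.0221545130135), np.float64(153.82884180770515))
(np.float64(324.1899718832174), np.float64(246.93353957803419))
```

View pics/g2.png

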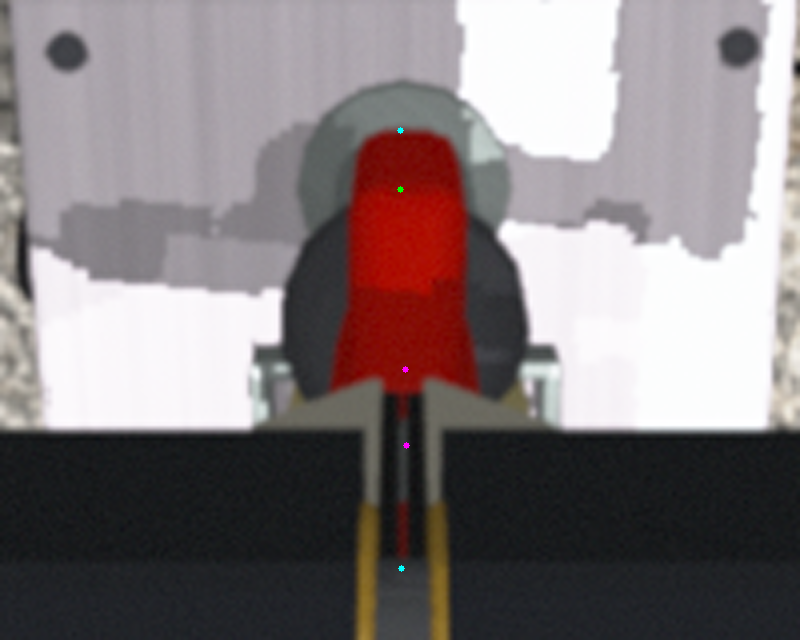

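Emit:
apply_moves --plan "0 0 0 0 0 0 -0.12; 0 0 0 0 0 0 -0.12"

```text
time: 4.05
tcp_pos: [0.4405, 0.1052, 0.19]
ee_rot: [3.142, -0.0, 1.577]
wrist_force: [-0.5, 0.2, -0.2]
opening: 0.004
finger_force: 0.0
```

```bash
python3 - <<'E'
from cell import ctrl
s=ctrl.state()
for k in("wrist_force","ft_torque","opening","finger_force","tcp_pos","ee_rot"):print(k,np.round(s[k],4) if 0 else s[k])
E
```

```text
wrist_force [-0.46391994  0.18231556 -0.19364865]
ft_torque [-0.06099998 -0.00427321 -0.00908934]
opening 0.0041746662112073455
finger_force 0.0
tcp_pos [0.44053828 0.10522963 0.19003139]
ee_rot [ 3.14151142e+00 -2.28955078e-06  1.57744106e+00]
```

Emit:
apply_moves --plan "0 0 0 0 0 0 0.12; 0 0 0 0 0 0 0.12; 0 0 0 -0.015 0 0 0.12; 0 0 0 -0.03 0 0 0.12; 0 0 0 -0.03 0 0 0.12"

```text
time: 4.55
tcp_pos: [0.4407, 0.1052, 0.1894]
ee_rot: [3.139, 0.0, 1.672]
wrist_force: [-7.8, -1.1, 20.7]
opening: 0.006
finger_force: 10.5
```

Emit:
apply_moves --plan "0.4 -0.008 0.008 0.05 0 0 0; 1 -0.008 0.008 0.05 0 0 0; 1 -0.008 0.008 0.05 0 0 0; 1 -0.008 0.008 0.05 0 0 0; 1 -0.008 0.008 0.05 0 0 0"

```text
time: 5.05
tcp_pos: [0.4396, 0.106, 0.1917]
ee_rot: [-3.141, 0.0, 1.672]
wrist_force: [0.6, 0.0, 0.8]
opening: 0.39
finger_force: 0.0
```

Emit:
apply_moves --plan "1 0 0 0 0 0 0; 1 0 0 0 0 0 0; 1 0 0 0 0 0 0; 1 0 0 0 0 0 0; 1 0 0 0 0 0 0"

```text
time: 5.55
tcp_pos: [0.4397, 0.1061, 0.192]
ee_rot: [3.141, 0.0, 1.673]
wrist_force: [-0.3, 0.1, 0.5]
opening: 0.825
finger_force: 0.0
```

```bash
python3 - <<'E'
from cell import ctrl
import cv2,pickle
from h import *
a=ctrl.grab_frame("wrist");pickle.dump(a,open("w3.pkl","wb"))
im=cv2.resize(a["image"][100:300],(800,500//2))
im=cv2.resize(a["image"],None,fx=1.25,fy=1.25,interpolation=2)
cv2.imwrite("pics/g3.png",im[:,:,::-1])
s=ctrl.state();p=s["tcp_pos"];print(p,s["ee_rot"],s["opening"])
for dz in(0,-.025):
  for e in(-.046,.046):
    for n in(-.0095,.0095):print(dz,e,n,(np.array(proj(a,(p[0]+e*.995-n*.1,p[1]+e*.1+n,p[2]+dz)))*1.25).round())
E
```

```text
[0.43972331 0.10604553 0.19202752] [3.14151586e+00 1.45655841e-05 1.67266649e+00] 0.8703761885494297
0 -0.046 -0.0095 [287. 336.]
0 -0.046 0.0095 [284. 291.]
0 0.046 -0.0095 [517. 336.]
0 0.046 0.0095 [520. 292.]
-0.025 -0.046 -0.0095 [300. 310.]
-0.025 -0.046 0.0095 [298. 270.]
-0.025 0.046 -0.0095 [503. 310.]
-0.025 0.046 0.0095 [506. 271.]
```

View pics/g3.png

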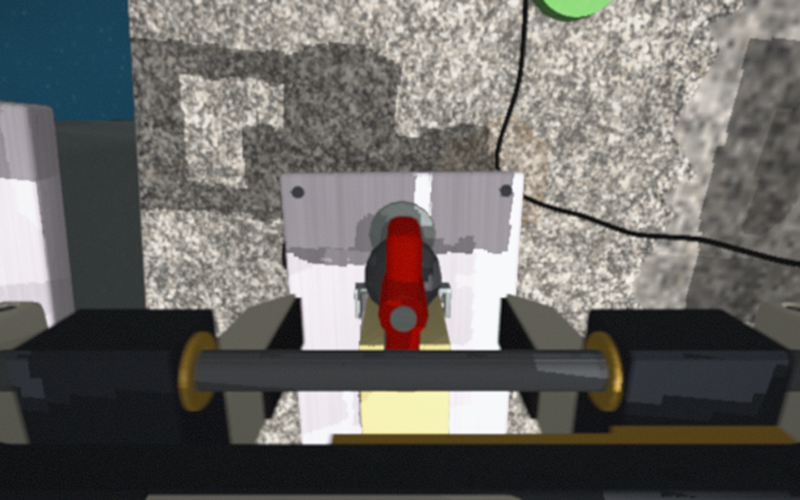

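The open fingers' tips appear at about (302,295) and (500,295), which is roughly TCP height. The press test agreed: contact with the wing top came at TCP z 0.189. So the real fingertips sit about 30 mm shorter than stated. I'll go about 27 mm lower and check the opening on closing: 0.15 means wing, 0.41 means hub.

Emit:
apply_moves --plan "1 0 0 -0.1 0 0 0; 1 0 0 -0.2 0 0 0; 0 0 0 -0.27 0 0 0; 0 0 0 -0.27 0 0 0; 0 0 0 -0.27 0 0 0"

```text
time: 6.1
tcp_pos: [0.4397, 0.106, 0.1648]
ee_rot: [-3.141, -0.0, 1.673]
wrist_force: [0.1, 0.1, 0.6]
opening: 0.789
finger_force: 0.0
```

Emit:
apply_moves --plan "0 0 0 0 0 0 0; 0 0 0 0 0 0 0; 0 0 0 0 0 0 0; 0 0 0 0 0 0 0; 0 0 0 0 0 0 0"

```text
time: 6.6
tcp_pos: [0.4398, 0.106, 0.1651]
ee_rot: [3.141, 0.0, 1.673]
wrist_force: [-0.8, 0.7, 0.1]
opening: 0.35
finger_force: 0.0
```

Emit:
apply_moves --plan "0 0 0 0 0 0 0; 0 0 0 0 0 0 0; 0 0 0 0 0 0 0"

```text
time: 6.9
tcp_pos: [0.4407, 0.1061, 0.1651]
ee_rot: [3.139, -0.0, 1.673]
wrist_force: [3.8, 0.1, -3.2]
opening: 0.151
finger_force: 30.0
```

Gripped on the wing (opening 0.151). Now I'll rock it.

Emit:
apply_moves --plan "0 0 0 0 0 0 -0.15; 0 0 0 0 0 0 -0.28; 0 0 0 0 0 0 -0.28; 0 0 0 0 0 0 -0.28"

```text
time: 7.3
tcp_pos: [0.4407, 0.1062, 0.1651]
ee_rot: [3.139, -0.0, 1.456]
wrist_force: [5.6, 1.8, -3.5]
opening: 0.154
finger_force: 30.2
```

```bash
python3 - <<'E'
from cell import ctrl
s=ctrl.state();print(s["ft_torque"],s["ee_rot"],s["wrist_force"],s["tcp_pos"])
E
```

```text
[ 0.12015007 -0.69895515  0.5323271 ] [ 3.13941333e+00 -3.47293594e-04  1.45629835e+00] [ 5.57688826  1.79683529 -3.5257107 ] [0.44071762 0.10618326 0.16513664]
```

Emit:
apply_moves --plan "0 0 0 0 0 0 0.2; 0 0 0 0 0 0 0.4; 0 0 0 0 0 0 0.57; 0 0 0 0 0 0 0.57; 0 0 0 0 0 0 0.57"

```text
time: 7.8
tcp_pos: [0.4408, 0.106, 0.1651]
ee_rot: [3.139, 0.0, 1.902]
wrist_force: [6.9, 1.2, -4.2]
opening: 0.151
finger_force: 29.8
```

Emit:
apply_moves --plan "0 0 0 0 0 0 -0.2; 0 0 0 0 0 0 -0.4; 0 0 0 0 0 0 -0.57; 0 0 0 0 0 0 -0.57; 0 0 0 0 0 0 -0.57"

```text
time: 8.3
tcp_pos: [0.4407, 0.1063, 0.1652]
ee_rot: [3.139, -0.001, 1.456]
wrist_force: [5.2, 2.1, -3.6]
opening: 0.149
finger_force: 30.0
```

```bash
python3 - <<'E'
from cell import ctrl
s=ctrl.state();print(s["ft_torque"],s["ee_rot"],s["wrist_force"],s["tcp_pos"],s["opening"])
E
```

```text
[ 0.24739811 -0.67449593  0.34781409] [ 3.13938296e+00 -7.58132147e-04  1.45578480e+00] [ 5.16924473  2.11782605 -3.64817904] [0.44073686 0.10634071 0.16516634] 0.14869089730895788
```

Emit:
apply_moves --plan "0 0 0 0 0 0 0.2; 0 0 0 0 0 0 0.4; 0 0 0 0 0 0 0.57; 0 0 0 0 0 0 0.64; 0 0 0 0 0 0 0.64"

```text
time: 8.8
tcp_pos: [0.4408, 0.1061, 0.1651]
ee_rot: [3.139, 0.001, 1.959]
wrist_force: [5.8, 0.1, -3.0]
opening: 0.152
finger_force: 29.9
```

```bash
python3 - <<'E'
from cell import ctrl
s=ctrl.state();print(s["ft_torque"],s["ee_rot"],s["wrist_force"],s["tcp_pos"],s["opening"])
E
```

```text
[ 0.0844659  -0.73581973  0.02105549] [3.13923556e+00 5.51585493e-04 1.95926281e+00] [ 5.80275802  0.13318622 -3.04333027] [0.44083706 0.10608162 0.16514864] 0.1516665401712533
```

Emit:
apply_moves --plan "0 0 0 0 0 0 -0.2; 0 0 0 0 0 0 -0.4; 0 0 0 0 0 0 -0.57; 0 0 0 0 0 0 -0.71; 0 0 0 0 0 0 -0.71"

```text
time: 9.3
tcp_pos: [0.4407, 0.1062, 0.1651]
ee_rot: [3.14, -0.001, 1.397]
wrist_force: [5.4, 1.6, -4.0]
opening: 0.152
finger_force: 30.0
```

```bash
python3 - <<'E'
from cell import ctrl
s=ctrl.state();print(s["ft_torque"],s["ee_rot"],s["wrist_force"],s["tcp_pos"],s["opening"])
E
```

```text
[ 0.120371   -0.71171783 -0.07104586] [ 3.13961721e+00 -7.24243383e-04  1.39715921e+00] [ 5.4310078   1.58239734 -3.97130506] [0.44067771 0.10619361 0.16512138] 0.1518912824477823
```

Emit:
apply_moves --plan "0 0 0 0 0 0 -0.18; 0 0 0 0 0 0 -0.36; 0 0 0 0 0 0 -0.54; 0 0 0 0 0 0 -0.72; 0 0 0 0 0 0 -0.76"

```text
time: 9.8
tcp_pos: [0.4406, 0.1062, 0.1652]
ee_rot: [3.141, -0.002, 0.799]
wrist_force: [5.3, 1.8, -3.8]
opening: 0.149
finger_force: 30.0
```

```bash
python3 - <<'E'
from cell import ctrl
s=ctrl.state();print(s["ft_torque"],s["ee_rot"],s["wrist_force"],s["tcp_pos"],s["opening"],s["q"])
E
```

```text
[ 0.08048209 -0.63592481  0.08791609] [ 3.14050165e+00 -1.66404666e-03  7.98981052e-01] [ 5.25261537  1.84555965 -3.79943958] [0.44062114 0.10624361 0.16515186] 0.14907170541151923 [6.70187673e-02 2.69248889e-01 1.79875892e+00 3.42351737e-04
 1.07161790e+00 8.38671360e-01]
```

Emit:
apply_moves --plan "0 0 0 0 0 0 -0.18; 0 0 0 0 0 0 -0.36; 0 0 0 0 0 0 -0.54; 0 0 0 0 0 0 -0.72; 0 0 0 0 0 0 -0.8"

```text
time: 10.3
tcp_pos: [0.4406, 0.1063, 0.1652]
ee_rot: [-3.141, -0.002, 0.17]
wrist_force: [4.7, 2.1, -2.1]
opening: 0.149
finger_force: 30.1
```

```bash
python3 - <<'E'
from cell import ctrl
s=ctrl.state();print(s["ft_torque"],s["ee_rot"],s["wrist_force"],s["tcp_pos"],s["opening"])
E
```

```text
[ 0.20525818 -0.49255231  0.37463995] [-3.14146481e+00 -1.91362849e-03  1.70267100e-01] [ 4.70273844  2.05492264 -2.09174329] [0.44061983 0.10625561 0.16515454] 0.1491653659016382
```

The knob is at its stop (turned 1.5 rad, torque 0.37). I'll release, rise and go over the carton.

Emit:
apply_moves --plan "1 0 0 0 0 0 0.01; 1 0 0 0 0 0 0.01; 1 0 0 0 0 0 0.01; 1 0 0 0 0 0 0.01; 1 0 0 0 0 0 0.01"

```text
time: 10.8
tcp_pos: [0.4396, 0.106, 0.1651]
ee_rot: [3.141, 0.0, 0.181]
wrist_force: [-0.3, -1.2, 0.5]
opening: 0.537
finger_force: 0.0
```

Emit:
apply_moves --plan "1 0 0 0.2 0 0 0; 1 0 0 0.5 0 0 0; 1 0 0 0.9 0 0 0; 1 0 0 1 0 0 0; 1 0 0 1 0 0 0.1"

```text
time: 11.3
tcp_pos: [0.4406, 0.1061, 0.2669]
ee_rot: [3.141, -0.004, 0.26]
wrist_force: [-0.6, 0.1, -0.8]
opening: 0.967
finger_force: 0.0
```

Emit:
apply_moves --plan "1 0.05 -0.4 0 0 0 0.18; 1 0.05 -0.45 0 0 0 0.36; 1 0.05 -0.45 0 0 0 0.54; 1 0.05 -0.45 0 0 0 0.72; 1 0.05 -0.45 0 0 0 0.9"

```text
time: 11.8
tcp_pos: [0.4445, 0.0609, 0.2645]
ee_rot: [-3.141, 0.001, 0.972]
wrist_force: [0.2, 0.1, 0.3]
opening: 0.999
finger_force: 0.0
```

Emit:
apply_moves --plan "1 0.03 -0.45 0 0 0 0.18; 1 0.03 -0.45 0 0 0 0.36; 1 0.03 -0.45 0 0 0 0.54; 1 0.03 -0.45 0 0 0 0.72; 1 0.03 -0.45 0 0 0 0.9"

```text
time: 12.3
tcp_pos: [0.4475, 0.0159, 0.2645]
ee_rot: [-3.141, -0.0, 1.679]
wrist_force: [0.3, -0.8, 0.2]
opening: 1.003
finger_force: 0.0
```

```bash
python3 - <<'E'
from cell import ctrl
import cv2,pickle
from h import *
f=ctrl.grab_frame("wrist")
p=np.array([.449,.0168]);x=np.array([np.cos(.105),np.sin(.105)]);y=np.array([-x[1],x[0]])
im=cv2.resize(f["image"],None,fx=1.25,fy=1.25,interpolation=2)[:,:,::-1].copy()
for a in(-1,1):
    for b in(-1,1):
        q=proj(f,(*(p+a*.0255*x+b*.0475*y),.138));q=(int(q[0]*1.25),int(q[1]*1.25));print(q);cv2.circle(im,q,3,(0,255,0),-1)
cv2.imwrite("pics/w4.png",im)
s=ctrl.state();print(s["tcp_pos"],s["ee_rot"],s["time"])
E
```

```text
(366, 299)
(364, 160)
(440, 299)
(444, 160)
[0.44741341 0.01597003 0.26447904] [-3.14063804e+00 -1.73104640e-04  1.68568618e+00] 12.35
```

View pics/w4.png

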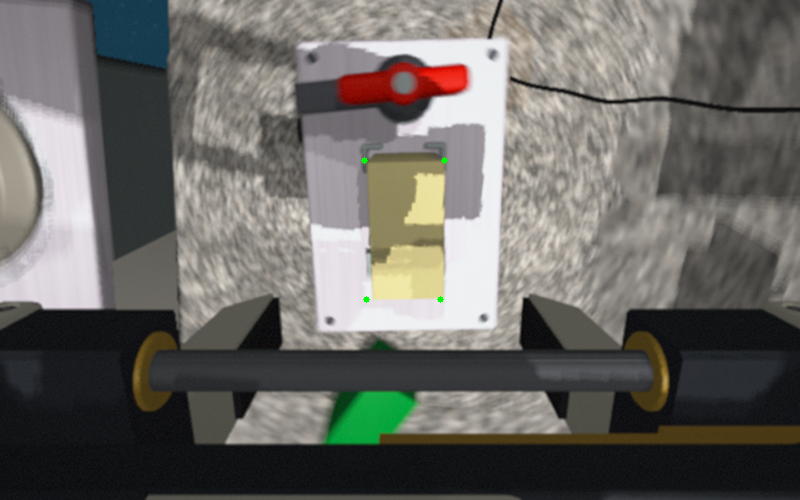

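The knob is fully turned, with the toe pointing left at (300,97) and clear. The carton top spans (370,155) to (445,298), within 2 mm of prediction. I'll descend and grip, with TCP at about 0.110.

Emit:
apply_moves --plan "1 0.025 0.01 -0.4 0 0 -0.01; 1 0.025 0.01 -0.8 0 0 -0.01; 1 0.025 0.01 -1 0 0 -0.01; 1 0.025 0.01 -1 0 0 -0.01; 1 0.025 0.01 -1 0 0 -0.01"

```text
time: 12.85
tcp_pos: [0.4504, 0.017, 0.1654]
ee_rot: [-3.142, -0.0, 1.664]
wrist_force: [-0.4, -0.1, -0.6]
opening: 1.005
finger_force: 0.0
```

Emit:
apply_moves --plan "1 0 0 -0.2 0 0 0; 1 0 0 -0.4 0 0 0; 0.8 0 0 -0.55 0 0 0; 0.65 0 0 -0.55 0 0 0; 0.3 0 0 -0.55 0 0 0"

```text
time: 13.35
tcp_pos: [0.4512, 0.0169, 0.1114]
ee_rot: [3.139, 0.0, 1.664]
wrist_force: [-0.1, -0.1, -0.3]
opening: 0.788
finger_force: 0.0
```

Emit:
apply_moves --plan "0.3 0 0 0 0 0 0; 0.3 0 0 0 0 0 0; 0.3 0 0 0 0 0 0; 0.3 0 0 0 0 0 0; 0.3 0 0 0 0 0 0"

```text
time: 13.85
tcp_pos: [0.4509, 0.017, 0.1108]
ee_rot: [3.14, 0.0, 1.665]
wrist_force: [-0.6, 1.0, 5.7]
opening: 0.543
finger_force: 29.9
```

Emit:
apply_moves --plan "0.3 0 0 0.1 0 0 0; 0.3 0 0 0.25 0 0 0; 0.3 0 0 0.5 0 0 0; 0.3 0 0 0.75 0 0 0; 0.3 0 0 1 0 0 0"

```text
time: 14.35
tcp_pos: [0.4496, 0.0171, 0.2111]
ee_rot: [-3.141, -0.0, 1.665]
wrist_force: [0.1, 0.5, -2.8]
opening: 0.543
finger_force: 29.9
```

Emit:
apply_moves --plan "0.3 -0.01 -0.1 0.2 0 0 0; 0.3 -0.02 -0.3 0.2 0 0 0; 0.3 -0.03 -0.55 0.2 0 0 0; 0.3 -0.04 -0.8 0.2 0 0 0; 0.3 -0.04 -1 0.2 0 0 0"

```text
time: 14.85
tcp_pos: [0.4456, -0.0839, 0.2302]
ee_rot: [-3.141, -0.0, 1.665]
wrist_force: [0.1, -0.2, -2.4]
opening: 0.543
finger_force: 29.9
```

Emit:
apply_moves --plan "0.3 -0.01 -0.2 0 0 0 -0.02; 0.3 -0.02 -0.4 0 0 0 -0.04; 0.3 -0.03 -0.6 0 0 0 -0.06; 0.3 -0.04 -0.8 0 0 0 -0.07; 0.3 -0.04 -1 0 0 0 -0.07"

```text
time: 15.35
tcp_pos: [0.4416, -0.1835, 0.2301]
ee_rot: [-3.141, -0.001, 1.61]
wrist_force: [0.2, 0.6, -2.5]
opening: 0.544
finger_force: 29.9
```

Emit:
apply_moves --plan "0.3 -0.01 -0.2 0 0 0 -0.02; 0.3 -0.02 -0.4 0 0 0 -0.04; 0.3 -0.03 -0.6 0 0 0 -0.06; 0.3 -0.04 -0.8 0 0 0 -0.07; 0.3 -0.04 -1 0 0 0 -0.07"

```text
time: 15.85
tcp_pos: [0.4378, -0.2836, 0.2301]
ee_rot: [-3.141, -0.001, 1.555]
wrist_force: [-0.2, 0.4, -1.9]
opening: 0.545
finger_force: 29.9
```

Emit:
apply_moves --plan "0.3 -0.01 -0.2 0 0 0 -0.02; 0.3 -0.02 -0.4 0 0 0 -0.04; 0.3 -0.03 -0.6 0 0 0 -0.06; 0.3 -0.04 -0.8 0 0 0 -0.07; 0.3 -0.04 -0.97 0 0 0 -0.07"

```text
time: 16.35
tcp_pos: [0.4339, -0.3815, 0.2299]
ee_rot: [-3.141, -0.0, 1.499]
wrist_force: [-0.3, 0.3, -2.2]
opening: 0.545
finger_force: 29.9
```

Emit:
apply_moves --plan "0.3 0 0 -0.2 0 0 0; 0.3 0 0 -0.4 0 0 0; 0.3 0 0 -0.6 0 0 0; 0.3 0 0 -0.8 0 0 0; 0.3 0 0 -1 0 0 0"

```text
time: 16.85
tcp_pos: [0.4341, -0.3804, 0.1291]
ee_rot: [-3.141, -0.0, 1.499]
wrist_force: [0.5, 0.1, -2.1]
opening: 0.54
finger_force: 29.9
```

Emit:
apply_moves --plan "0.3 0 0 -0.2 0 0 0; 0.3 0 0 -0.4 0 0 0; 0.3 0 0 -0.6 0 0 0; 0.3 0 0 -0.72 0 0 0; 0.3 0 0 -0.74 0 0 0"

```text
time: 17.35
tcp_pos: [0.4335, -0.3796, 0.0545]
ee_rot: [-3.139, -0.002, 1.499]
wrist_force: [-0.1, -0.1, -1.6]
opening: 0.546
finger_force: 29.9
```

Emit:
apply_moves --plan "0.3 0 0 -0.01 0 0 0; 0.3 0 0 -0.02 0 0 0; 0.3 0 0 -0.02 0 0 0"

```text
time: 17.65
tcp_pos: [0.4346, -0.3804, 0.0549]
ee_rot: [3.14, 0.001, 1.5]
wrist_force: [-0.7, 0.0, -2.8]
opening: 0.544
finger_force: 29.9
```

Emit:
apply_moves --plan "0.3 0 0 -0.01 0 0 0; 0.3 0 0 -0.02 0 0 0; 0.3 0 0 -0.02 0 0 0; 0.3 0 0 -0.02 0 0 0"

```text
time: 18.05
tcp_pos: [0.4342, -0.3799, 0.0521]
ee_rot: [3.141, 0.0, 1.5]
wrist_force: [0.3, 0.0, -2.1]
opening: 0.543
finger_force: 29.9
```

Emit:
apply_moves --plan "0.3 0 0 -0.01 0 0 0; 0.3 0 0 -0.01 0 0 0; 0.3 0 0 -0.01 0 0 0"

```text
time: 18.35
tcp_pos: [0.4344, -0.38, 0.0518]
ee_rot: [3.141, 0.0, 1.5]
wrist_force: [-0.6, 1.1, 5.2]
opening: 0.544
finger_force: 29.9
```

Contact with the floor (+5 N). I'll release, rise and check.

Emit:
apply_moves --plan "0.6 0 0 0 0 0 0; 0.9 0 0 0 0 0 0; 1 0 0 0 0 0 0; 1 0 0 0 0 0 0; 1 0 0 0 0 0 0"

```text
time: 18.85
tcp_pos: [0.4342, -0.38, 0.0509]
ee_rot: [3.142, -0.0, 1.5]
wrist_force: [-0.8, -1.1, -0.3]
opening: 0.896
finger_force: 0.0
```

Emit:
apply_moves --plan "1 0 0 0.1 0 0 0; 1 0 0 0.3 0 0 0; 1 0 0 0.6 0 0 0; 1 0 0 1 0 0 0; 1 0 0 1 0 0 0"

```text
time: 19.35
tcp_pos: [0.4364, -0.3823, 0.1574]
ee_rot: [3.134, 0.008, 1.5]
wrist_force: [0.5, -0.0, 0.4]
opening: 0.997
finger_force: 0.0
```

Emit:
apply_moves --plan "1 0 0 0.5 0 0 0; 1 0 0 0.8 0 0 0; 1 0 0 0.8 0 0 0; 1 0 0 0.8 0 0 0"

```text
time: 19.75
tcp_pos: [0.4342, -0.3799, 0.2315]
ee_rot: [3.141, 0.001, 1.5]
wrist_force: [0.2, 0.1, -1.1]
opening: 0.999
finger_force: 0.0
```

```bash
python3 - <<'E'
from cell import ctrl
import cv2
from h import *
a=ctrl.grab_frame("wrist")["image"];b=ctrl.grab_frame("scene")["image"]
im=np.vstack([a,b]);im=cv2.resize(im,(480,600),interpolation=3)
cv2.imwrite("pics/f.png",im[:,:,::-1])
s=ctrl.state();print(s["tcp_pos"],s["time"],s["wrist_force"])
E
```

```text
[ 0.43367768 -0.37933923  0.22969348] 19.85 [-0.00291275 -0.13989366 -1.03561616]
```

View pics/f.png

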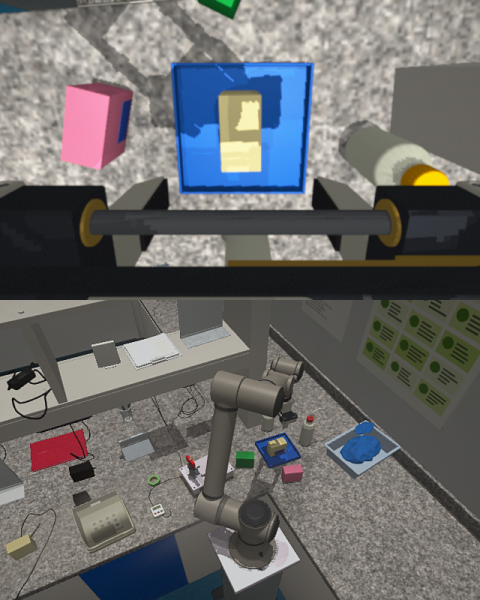

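The carton stands upright in the middle of the tray at (240,130). The bottles stand, the timer and tape are in place, and the arm is clear.

```bash
python3 -c "
from cell import ctrl
print(ctrl.close_job())"
```

```text
the job is handed in; nothing more can be done
None
```

I rocked the knob free and turned it clockwise to its stop, then set the carton upright near the centre of the blue tray; the job was handed in at about 20 s, and no verdict was returned.

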